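Return the balance check weights to their pots

TASK

The balance check is done: put each of the four steel weights back upright into its own wooden pot, the one whose bore fits it, so that it stands flat on the felt at the bottom. Set the weights down without dropping them, never tip them over or let two of them touch, and leave the wooden case and the timer where they are.

Things in the scene. Friction and masses are not known exactly. Their poses are not given: they have to be found in the camera images.
- weight_500: The largest of four polished steel knob weights: an upright cylinder 46 mm across and 30 mm high, above it a slim neck and a round lifting knob 26 mm across; 52 mm tall in all; about 0.5 kg. Lift it by the knob, fingertips above the 30 mm shoulder. Origin: centre of its underside; z is its upright axis. It stands on a fixed black rubber mat 2 mm thick.
- weight_200: The second largest of four polished steel knob weights: an upright cylinder 35.5 mm across and 21 mm high, above it a slim neck and a round lifting knob 20 mm across; 39 mm tall in all; about 0.2 kg. Lift it by the knob, fingertips above the 21 mm shoulder. Origin: centre of its underside; z is its upright axis. It stands on a fixed black rubber mat 2 mm thick.
- weight_100: The third largest of four polished steel knob weights: an upright cylinder 25 mm across and 20 mm high, above it a slim neck and a round lifting knob 15 mm across; 36 mm tall in all; about 0.1 kg. Lift it by the knob, fingertips above the 20 mm shoulder. Origin: centre of its underside; z is its upright axis. It stands on a fixed black rubber mat 2 mm thick.
- weight_20: The smallest of four polished steel knob weights: an upright cylinder 14.5 mm across and 14 mm high, above it a slim neck and a round lifting knob 10 mm across; 27 mm tall in all; about 0.025 kg. Lift it by the knob, fingertips above the 14 mm shoulder. Origin: centre of its underside; z is its upright axis. It stands on a fixed black rubber mat 2 mm thick.
- pot_500: Open round pale-wood pot for the largest weight, 68 mm across outside, 14 mm high, fixed to the bench. Round bore 56 mm wide (5 mm clear all round the 46 mm weight), felted floor 4 mm above the bench, the top 3 mm of the bore bevelled out to 60 mm. Origin: centre of its underside; z up. The solid wooden discs in the metal tray at the far right are lids, not needed.
- pot_200: Open round pale-wood pot for the second largest weight, 57.5 mm across outside, 14 mm high, fixed to the bench. Round bore 45.5 mm wide (5 mm clear all round the 35.5 mm weight), felted floor 4 mm above the bench, the top 3 mm of the bore bevelled out to 49.5 mm. Origin: centre of its underside; z up.
- pot_100: Open round pale-wood pot for the third largest weight, 47 mm across outside, 14 mm high, fixed to the bench. Round bore 35 mm wide (5 mm clear all round the 25 mm weight), felted floor 4 mm above the bench, the top 3 mm of the bore bevelled out to 39 mm. Origin: centre of its underside; z up.
- pot_20: Open round pale-wood pot for the smallest weight, 36.5 mm across outside, 14 mm high, fixed to the bench. Round bore 24.5 mm wide (5 mm clear all round the 14.5 mm weight), felted floor 4 mm above the bench, the top 3 mm of the bore bevelled out to 28.5 mm. Origin: centre of its underside; z up.
- weight_box: Bystander: closed brown wooden case, 72 x 110 x 41 mm, loose, behind the pots. Origin: centre of its underside. Its lid stays shut.
- timer: Bystander: small white timer with three keys, 58 x 62 x 18 mm, loose, behind the pots. Origin: centre of its underside. Behind it rises a tall fixed black cabinet, its front about 0.64 m ahead of the robot's base from y = -0.18 to the right; the balance stands behind the mat (from x = 0.53), a tall analyser left of it (y over 0.48). Swing the arm drawn in, clear of them.

How it is judged:
By the outcome, as a careful person would: the job done as asked, in the order asked, and still so for the second after the job is handed in, with the robot touching nothing.
It also fails if it takes over 99 s, if anything falls off the work surface, if the arm or the gripper's body presses on something with over 40 N, if the wrist force passes 120 N, or if a joint passes its speed limit or range.

ROBOT

A 6-joint arm with a two-finger parallel gripper is mounted at the origin on a cart in front of the work surface, level with it; the furniture and walls round the work are solid. World frame = base frame: x ahead of the robot, y to its left, z up, the work surface at z = 0. Lengths are in m, angles in rad, forces in N, time in s.
With the tool pointing down it reaches from about 0.35 to 0.8 m from the base axis. Payload 7.3 kg.
Tool frame: the origin (TCP) lies midway between the tips of the shut fingers; the grasp point (between the pads) lies robot.grasp_offset behind it (robot.grasp_offset is the distance from the TCP to the grasp point, in m); z points along the fingers, y is the line along which they close (so a half turn about z gives the same grasp; the last joint's range is limited). The gripper opens to 85 mm and grips with 20 to 120 N. Pads are 22 mm wide; open, the fingers measure 114 mm over their backs; the gripper's body (76 mm by 85 mm) begins 54 mm behind the grasp point. The pads swing forward as they close: fully open they stand 13 mm farther back than shut.
Start: joints at [-1.266, 0.342, 1.524, -0, 1.275, -0.146], TCP at [0.229, -0.473, 0.208] pointing down, gripper open.
Joint ranges: [-2.53, 2.53], [-0.77, 2.02], [0.04, 2.7], [-1, 4.14], [0.28, 2.66], [-3.11, 3.11]. Speed limits (rad/s): [2.57, 2.57, 3.14, 3.14, 3.14, 3.14].

INTERFACE

Orientations are given as a unit quaternion [x, y, z, w].
In Python, from workcell import readout, vision, robot gives the robot as it stands.
- The arm moves only by the tool drive_tool, never from a script. Its argument "series" is a list of rows, each an object of numbers: "dx", "dy", "dz": the shift along the tool's x, y, z in m; "roll": the turn about the tool's z in rad. In form: [{"dx": .., "dy": .., "dz": .., "roll": ..}, ...]. A call has 1 to 20 rows; each row shifts and turns the commanded pose from where the row before left it, along the tool's axes as they then stand; what a row does not reach is not made up. A row lasts 1/12 s, in which the tool goes at most 41.7 mm and 7.16 degrees, less where a joint would pass 70% of its speed; a pose out of reach is approached as far as the arm can. A call with a gripper value outside its range is refused whole. "grip" is the opening, from -1 (shut) to 1 (fully open), set as the call begins (left out, the last holds). The fingers move at their own pace and stop on an object; "squeeze" is the grip in N (left out, the last holds). Time passes only in rows, so rows that do not move let the fingers close. It gives the time, the measured TCP pose, the force, the opening and the grip force at its end, in the units of the state.
- readout.state(): the state, without advancing time (a new reading comes with each control period).
- vision.capture(name): name is "scene" or "side" or "wrist"; returns the picture (420x560x3 uint8, red, green, blue); there is no depth.
- vision.camera_info(name): a dict with "fovy" (degrees; the focal length in pixels is half the picture's height over the tangent of half this angle, whatever the lens; pixels are square), "cx", "cy" (the principal point, pixels), "T" (4x4, takes a point from camera to world coordinates); the wrist camera has in their place "tool_from_camera" (4x4, takes a point from camera to tool coordinates, whose origin is the TCP and whose axes are the flange's). Camera axes: x right, y down, z forward; pixel columns grow to the right and rows downward; lengths in m; the calibration is good to about 2 mm. A picture is of the moment at which its call begins: read the wrist's pose just before it. camera_info takes no time and is no camera call.
- robot.job_done(): hands the job in; it is judged then, once.
Trained networks look in the newest picture that a camera, given by its name, has taken for a name from the list of things; names that differ only in an ending like _2 or _b are one class to them, and where a whole thing is asked for, a point or a joint stands for the part that bears it (a point fixed in the world has none). Each returns a list of dicts, best first, with "p" (0 to 1); they miss things now and then, are a little off and sometimes report something else, mostly with a low value. They report only what shows in the picture. A call takes as long as a camera call.
- vision.silhouettes(camera, name): "pixels" (420x560 bool, what is visible of it) and "rect" ([left, top, width, height] as shares, 0 to 1, of the picture: columns of its width, rows of its height, round what is visible of it).
- vision.spot_point(camera, name): "xy" ([column, row] as shares, 0 to 1, of the picture: columns of its width, rows of its height: a listed point, or the origin of a listed thing).
The state is a dict: "time_s": time; "joints": joint angles; "dq": joint speeds; "effort": joint torques, N m; "eef_pos": TCP position; "orientation": TCP orientation; "ft_force": force on the tool from outside, world axes, zero at the start; "torque": the same for the moment, N m; "width": opening from 0.0 (shut) to 1.0 (fully open); "grip_force": force on a finger pad.
Only numpy, scipy, OpenCV 4.12 (cv2) and the standard library are available. Lean on these libraries where they do the work, as an engineer would, in place of code of your own. Each camera call takes 0.05 s, during which the arm holds its last target. There are 200 camera calls.

## Working session

There is one attempt and no reset: what is moved stays moved. The work goes in short steps, Python scripts to look and compute and a tool call to move; the robot and the scene stay as the last step left them, time stands still between calls to the robot, and variables do not carry over. Pictures are saved under pics/ and viewed, at most 14 in all, crops included, and the job is handed in when it is done.

Besides the shell and the picture viewer there is one more tool, called after "Call:" by a JSON object that holds its "method" and its "body". drive_tool: Moves the arm, as the interface text tells. Its arguments: {"type":"object","properties":{"series":{"type":"array","items":{"type":"object","properties":{"dx":{"type":"number"},"dy":{"type":"number"},"dz":{"type":"number"},"roll":{"type":"number"}}}},"grip":{"type":"number"},"squeeze":{"type":"number"}},"required":["series"]}

```bash
mkdir -p pics; ls; python3 - <<'E'
from workcell import readout, vision, robot
import cv2,numpy as np
s=readout.state(); print(s); print(robot.grasp_offset)
for c in ["scene","side","wrist"]:
    im=vision.capture(c); cv2.imwrite(f"pics/{c}0.png",im[:,:,::-1]); print(c,vision.camera_info(c))
E
```

```text
pics
{'time_s': 0.0, 'joints': array([-1.26598607e+00,  3.42722352e-01,  1.52501720e+00,  3.49071767e-06,
        1.27538681e+00, -1.46035179e-01]), 'dq': array([-0.00223264, -0.00093558, -0.00179431,  0.00125924, -0.00011712,
        0.00086746]), 'effort': array([-1.88612183e-03, -4.33679509e+01, -2.46015930e+01, -7.40027849e-05,
        7.89156969e-03, -1.20075060e-05]), 'eef_pos': array([ 0.22862997, -0.47212311,  0.20762611]), 'orientation': array([ 9.74699536e-01,  2.23517843e-01, -5.91504923e-05, -7.64569572e-04]), 'ft_force': array([-0.94755673,  1.37324593, -0.23161636]), 'torque': array([ 0.02135904, -0.01306087, -0.03714866]), 'grip_force': 0.0, 'width': 0.9996008518670932}
0.0187
scene {'fovy': 53.134287291202575, 'cx': 282.2297975741336, 'cy': 200.69845271460824, 'T': array([[-0.52014128, -0.60227848,  0.60556889, -0.18116169],
       [-0.85407767,  0.36852847, -0.36706689,  0.42631177],
       [-0.00209289, -0.70812951, -0.70607947,  0.85498395],
       [ 0.        ,  0.        ,  0.        ,  1.        ]])}
side {'fovy': 48.456080248110034, 'cx': 281.8379746421581, 'cy': 200.746774124785, 'T': array([[ 0.99602028, -0.04700858,  0.07572183,  0.43516525],
       [-0.08835201, -0.4089806 ,  0.90825591, -1.06008609],
       [-0.01172706, -0.91133148, -0.41150627,  0.49876512],
       [ 0.        ,  0.        ,  0.        ,  1.        ]])}
wrist {'fovy': 68.66584269319372, 'cx': 280.449376840297, 'cy': 208.4133887227204, 'tool_from_camera': array([[-1.66988632e-04, -9.60535643e-01, -2.78156882e-01,
         7.02064495e-02],
       [ 9.99999571e-01, -4.13848168e-04,  8.28767397e-04,
        -1.47495901e-04],
       [-9.11175340e-04, -2.78156625e-01,  9.60535300e-01,
        -1.66289062e-01],
       [ 0.00000000e+00,  0.00000000e+00,  0.00000000e+00,
         1.00000000e+00]])}
```

View pics/scene0.png

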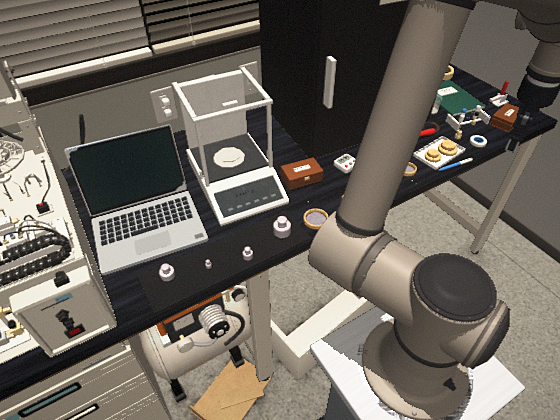

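View pics/side0.png

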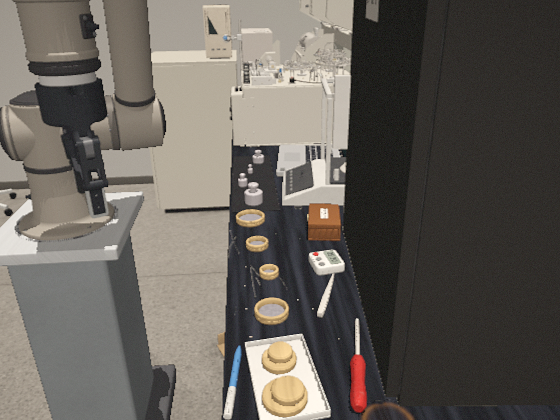

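```bash
cat > h.py <<'E'
from workcell import readout, vision, robot
import cv2,numpy as np
from scipy.spatial.transform import Rotation as R
def cam(c,s=None):
    i=vision.camera_info(c); f=210/np.tan(np.radians(i['fovy']/2))
    if c=='wrist':
        T=np.eye(4);T[:3,:3]=R.from_quat(s['orientation']).as_matrix();T[:3,3]=s['eef_pos'];T=T@i['tool_from_camera']
    else: T=i['T']
    return f,i['cx'],i['cy'],T
def hit(c,u,v,z,s=None):
    f,cx,cy,T=cam(c,s); d=T[:3,:3]@np.array([(u-cx)/f,(v-cy)/f,1]); return T[:3,3]+d*(z-T[2,3])/d[2]
E
python3 - <<'E'
from h import *
N=["weight_500","weight_200","weight_100","weight_20","pot_500","pot_200","pot_100","pot_20","weight_box","timer"]
for c in ["scene","side","wrist"]:
  s=readout.state(); vision.capture(c)
  for n in N:
    z=.002 if n[:4]=='weig' and n!="weight_box" else 0
    for o in vision.spot_point(c,n)[:2]:
        u,v=o['xy'][0]*560,o['xy'][1]*420
        if o['p']>.25: print(c,n,round(o['p'],2),round(u),round(v),hit(c,u,v,z,s)[:2].round(4))
print(readout.state()['time_s'])
E
```

```text
scene weight_500 0.67 248 257 [0.4235 0.1624]
scene weight_500 0.65 169 278 [0.4677 0.3562]
scene weight_200 0.67 248 257 [0.4235 0.1624]
scene weight_200 0.65 169 278 [0.4677 0.3562]
scene weight_100 0.67 248 257 [0.4235 0.1624]
scene weight_100 0.65 169 278 [0.4677 0.3562]
scene weight_20 0.67 248 257 [0.4235 0.1624]
scene weight_20 0.65 169 278 [0.4677 0.3562]
scene pot_500 0.9 314 224 [ 0.4307 -0.0453]
scene pot_500 0.59 402 171 [ 0.4719 -0.4035]
scene pot_200 0.9 314 224 [ 0.4307 -0.0453]
scene pot_200 0.59 402 171 [ 0.4719 -0.4035]
scene pot_100 0.9 314 224 [ 0.4307 -0.0453]
scene pot_100 0.59 402 171 [ 0.4719 -0.4035]
scene pot_20 0.9 314 224 [ 0.4307 -0.0453]
scene pot_20 0.59 402 171 [ 0.4719 -0.4035]
scene weight_box 0.93 301 179 [ 0.6033 -0.1154]
scene timer 0.54 346 169 [ 0.5695 -0.2606]
side weight_500 0.54 257 161 [0.4747 0.3557]
side weight_500 0.52 251 203 [0.4457 0.0308]
side weight_200 0.54 257 161 [0.4747 0.3557]
side weight_200 0.52 251 203 [0.4457 0.0308]
side weight_100 0.54 257 161 [0.4747 0.3557]
side weight_100 0.52 251 203 [0.4457 0.0308]
side weight_20 0.54 257 161 [0.4747 0.3557]
side weight_20 0.52 251 203 [0.4457 0.0308]
side pot_500 0.8 258 247 [ 0.4546 -0.1933]
side pot_500 0.64 250 221 [ 0.4426 -0.0687]
side pot_200 0.8 258 247 [ 0.4546 -0.1933]
side pot_200 0.64 250 221 [ 0.4426 -0.0687]
side pot_100 0.8 258 247 [ 0.4546 -0.1933]
side pot_100 0.64 250 221 [ 0.4426 -0.0687]
side pot_20 0.8 258 247 [ 0.4546 -0.1933]
side pot_20 0.64 250 221 [ 0.4426 -0.0687]
side timer 0.91 326 265 [ 0.5858 -0.2785]
1.8
```

The side picture shows the pots in a row at (250,218), (257,243), (269,271) and (271,310), and the weights at (258,158), (250,170), (243,182) and (254,195). I'll use the wrist camera for precision, turning the tool so that its y axis lies along world x.

Call:
{"method": "drive_tool", "body": {"series": [{"roll":-0.0934},{"roll":-0.0934},{"roll":-0.0934},{"roll":-0.0934},{"roll":-0.0934},{"roll":-0.0934},{"roll":-0.0934},{"roll":-0.0934},{"roll":-0.0934},{"roll":-0.0934},{"roll":-0.0934},{"roll":-0.0934},{"dx":0.029,"dy":0.03,"dz":-0.007},{"dx":0.029,"dy":0.03,"dz":-0.007},{"dx":0.029,"dy":0.03,"dz":-0.007},{"dx":0.029,"dy":0.03,"dz":-0.007},{"dx":0.029,"dy":0.03,"dz":-0.007},{"dx":0.029,"dy":0.03,"dz":-0.007},{},{}]}}

```text
invalid input at $.series[0]: expected keys dx, dy, dz, roll
```

Call:
{"method": "drive_tool", "body": {"series": [{"dx":0,"dy":0,"dz":0,"roll":-0.0934},{"dx":0,"dy":0,"dz":0,"roll":-0.0934},{"dx":0,"dy":0,"dz":0,"roll":-0.0934},{"dx":0,"dy":0,"dz":0,"roll":-0.0934},{"dx":0,"dy":0,"dz":0,"roll":-0.0934},{"dx":0,"dy":0,"dz":0,"roll":-0.0934},{"dx":0,"dy":0,"dz":0,"roll":-0.0934},{"dx":0,"dy":0,"dz":0,"roll":-0.0934},{"dx":0,"dy":0,"dz":0,"roll":-0.0934},{"dx":0,"dy":0,"dz":0,"roll":-0.0934},{"dx":0,"dy":0,"dz":0,"roll":-0.0934},{"dx":0,"dy":0,"dz":0,"roll":-0.0934},{"dx":0.029,"dy":0.03,"dz":-0.007,"roll":0},{"dx":0.029,"dy":0.03,"dz":-0.007,"roll":0},{"dx":0.029,"dy":0.03,"dz":-0.007,"roll":0},{"dx":0.029,"dy":0.03,"dz":-0.007,"roll":0},{"dx":0.029,"dy":0.03,"dz":-0.007,"roll":0},{"dx":0.029,"dy":0.03,"dz":-0.007,"roll":0},{"dx":0,"dy":0,"dz":0,"roll":0},{"dx":0,"dy":0,"dz":0,"roll":0}]}}

```text
time_s: 3.47
eef_pos: [0.4072, -0.2997, 0.2501]
orientation: [0.705, 0.709, -0.0, 0.001]
ft_force: [-0.5, 0.3, -0.2]
width: 0.999
grip_force: 0.0
```

```bash
cat >> h.py <<'E'
def look(cls, z, tag=None, pmin=.3):
    """wrist picture; list silhouettes of a class projected on plane z: centre, diameter(mm), plus spots"""
    s=readout.state(); im=vision.capture('wrist')
    if tag: cv2.imwrite(f'pics/{tag}.png',im[:,:,::-1])
    for o in vision.silhouettes('wrist',cls):
        if o['p']<pmin: continue
        c=max(cv2.findContours(o['pixels'].astype(np.uint8),0,1)[0],key=len)[:,0]
        P=np.array([hit('wrist',u+0.,v+0.,z,s)[:2]*1000 for u,v in c],np.float32)
        (x,y),r=cv2.minEnclosingCircle(P); (ex,ey),ax,_=cv2.fitEllipse(P) if len(P)>5 else ((0,0),0,0)
        print('sil %.2f'%o['p'],'px',c.mean(0).round(),'circ %.1f %.1f d%.1f'%(x,y,2*r),'ell %.1f %.1f'%(ex,ey),np.round(ax,1))
    for o in vision.spot_point('wrist',cls):
        if o['p']<pmin: continue
        u,v=o['xy'][0]*560,o['xy'][1]*420
        print('spot %.2f'%o['p'],round(u),round(v),(hit('wrist',u,v,0 if 'pot' in cls else .002,s)[:2]*1000).round(1))
    return s
E
python3 - <<'E'
from h import *
look('pot_500',.014,'w1')
look('weight_500',.0)
E
```

```text
sil 0.93 px [317.  81.] circ 452.2 -185.2 d49.6 ell 451.3 -184.5 [45.7 47.9]
sil 0.92 px [322. 254.] circ 467.2 -414.4 d63.6 ell 466.6 -414.6 [58.2 62.5]
sil 0.75 px [328. 172.] circ 469.5 -296.2 d39.0 ell 469.7 -296.3 [34.5 38.5]
spot 0.90 332 174 [ 477.6 -300.8]
spot 0.79 322 254 [ 468.6 -420.2]
spot 0.68 312 80 [ 446.  -182.3]
```

View pics/w1.png

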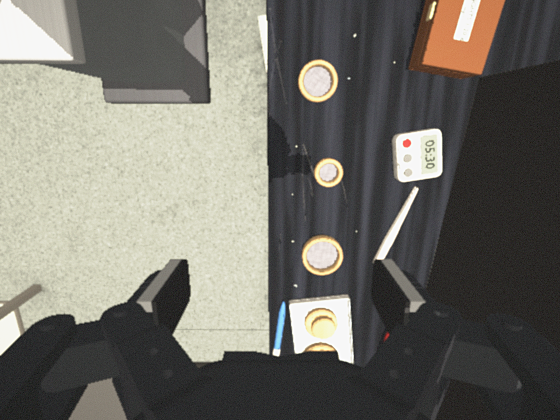

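The wrist picture shows the pots at (318,81), about 47 mm and so pot_100, at (328,172), pot_20, and at (322,254), pot_200. The lid tray is at (322,325). Next come pot_500 and the weights.

Call:
{"method": "drive_tool", "body": {"series": [{"dx":0.034,"dy":0,"dz":0,"roll":0},{"dx":0.034,"dy":0,"dz":0,"roll":0},{"dx":0.034,"dy":0,"dz":0,"roll":0},{"dx":0.034,"dy":0,"dz":0,"roll":0},{"dx":0.034,"dy":0,"dz":0,"roll":0},{"dx":0.034,"dy":0,"dz":0,"roll":0},{"dx":0.034,"dy":0,"dz":0,"roll":0},{"dx":0.034,"dy":0,"dz":0,"roll":0},{"dx":0.034,"dy":0,"dz":0,"roll":0},{"dx":0.034,"dy":0,"dz":0,"roll":0},{"dx":0.034,"dy":0,"dz":0,"roll":0},{"dx":0.034,"dy":0,"dz":0,"roll":0},{"dx":0.034,"dy":0,"dz":0,"roll":0},{"dx":0,"dy":0,"dz":0,"roll":0},{"dx":0,"dy":0,"dz":0,"roll":0}]}}

```text
time_s: 5.02
eef_pos: [0.4054, 0.1415, 0.2494]
orientation: [0.706, 0.708, -0.0, 0.0]
ft_force: [0.4, 0.0, -1.1]
width: 0.999
grip_force: 0.0
```

```bash
python3 - <<'E'
from h import *
look('pot_500',.014,'w2')
s=look('weight_500',.002)
print(s['time_s'],s['eef_pos'],s['joints'])
E
```

```text
sil 0.77 px [303. 304.] circ 438.6 -54.7 d74.3 ell 440.1 -54.6 [68.  72.8]
spot 0.59 300 304 [436.6 -62.2]
sil 0.90 px [314. 243.] circ 453.9 37.1 d57.2 ell 453.7 36.6 [47.1 57.2]
sil 0.82 px [296. 158.] circ 426.1 159.7 d27.0 ell 426.3 159.6 [24.9 26. ]
sil 0.70 px [316.  77.] circ 449.7 259.9 d14.5 ell 449.7 260.0 [11.8 14. ]
spot 0.84 298 154 [428.5 164.9]
spot 0.74 314 243 [454.   37.4]
spot 0.52 313 76 [445.5 261.9]
5.1667 [0.40569258 0.13966097 0.24954212] [ 1.52903887e-01  1.30644118e-01  1.68952141e+00 -4.87576273e-04
  1.32171128e+00  1.54101956e-01]
```

View pics/w2.png

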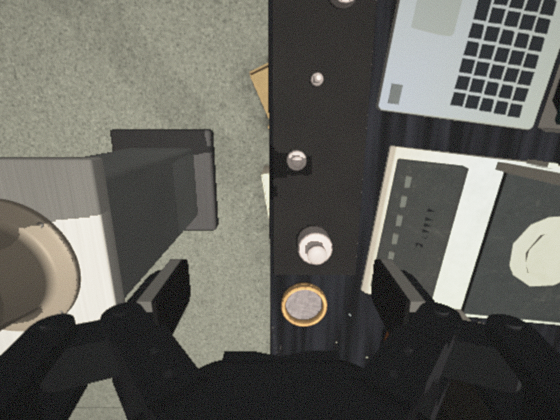

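The picture shows pot_500 at (303,304), and the weights at (316,243), which is 500, (296,158), 100, (316,78), 20, and 200 at the top edge. I'll start with weight_500.

Call:
{"method": "drive_tool", "body": {"series": [{"dx":-0.02,"dy":0.009,"dz":0.024,"roll":0},{"dx":-0.02,"dy":0.009,"dz":0.024,"roll":0},{"dx":-0.02,"dy":0.009,"dz":0.024,"roll":0},{"dx":-0.02,"dy":0.009,"dz":0.024,"roll":0},{"dx":-0.02,"dy":0.009,"dz":0.024,"roll":0},{"dx":0,"dy":0,"dz":0,"roll":0},{"dx":0,"dy":0,"dz":0,"roll":0},{"dx":0,"dy":0,"dz":0,"roll":0}], "grip": 0.2}}

```text
time_s: 5.98
eef_pos: [0.4508, 0.0408, 0.1303]
orientation: [0.707, 0.707, 0.0, 0.0]
ft_force: [0.2, -0.3, -0.8]
width: 0.599
grip_force: 0.0
```

```bash
python3 - <<'E'
from h import *
s=look('weight_500',.032,'w3')
look('pot_500',.014)
print(s['time_s'],s['eef_pos'],s['width'])
E
```

```text
sil 0.96 px [250.  56.] circ 426.5 158.3 d26.7 ell 426.8 158.4 [23.2 26.4]
sil 0.70 px [282. 195.] circ 452.8 46.2 d50.4 ell 452.0 46.1 [44.4 49.5]
spot 0.91 281 191 [451.4  43.8]
spot 0.65 254 60 [427.1 161.4]
sil 0.92 px [270. 286.] circ 441.6 -54.8 d73.3 ell 440.7 -55.0 [67.1 72.7]
spot 0.91 270 286 [440.1 -62.4]
5.9833 [0.4507923  0.04077121 0.13028032] 0.5992723568302251
```

View pics/w3.png

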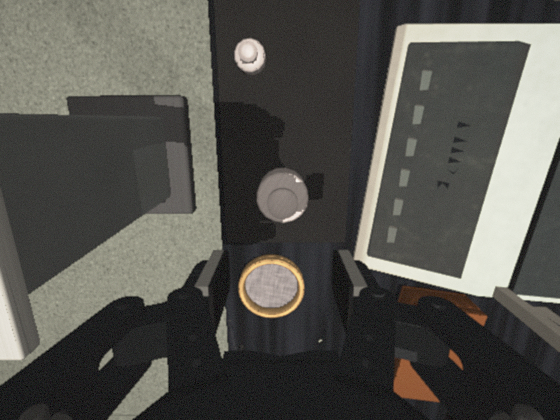

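The picture shows the 500 knob at about (281,204) and pot_500's rim centred at about (271,286). I'll refine both by colour.

```bash
cat >> h.py <<'E'
def potfit(im,s,xy,D):
    """wood-coloured ring near xy (m): hull on plane z=.014; centre from x extents and far (-y) edge"""
    h=cv2.cvtColor(im,cv2.COLOR_RGB2HSV); m=cv2.inRange(h,(8,90,90),(30,255,255))
    f,cx,cy,T=cam('wrist',s)
    v,u=np.nonzero(m); P=np.array([hit('wrist',a,b,.014,s)[:2] for a,b in zip(u,v)])
    P=P[np.linalg.norm(P-xy,axis=1)<D*.62]; x=P[:,0];y=P[:,1]
    return len(P),((x.max()+x.min())/2*1e3).round(1),(y.min()*1e3+D*500).round(1),'ext',(np.ptp(x)*1e3).round(1),(np.ptp(y)*1e3).round(1)
E
python3 - <<'E'
from h import *
s=readout.state(); im=vision.capture('wrist')
print(potfit(im,s,np.array([.441,-.057]),.068))
for z in (.045,.05): print(z,hit('wrist',281,204,z,s))
g=cv2.cvtColor(im,cv2.COLOR_RGB2GRAY)[160:240,230:340]
e=cv2.HoughCircles(cv2.medianBlur(g,3),cv2.HOUGH_GRADIENT,1,8,param1=60,param2=12,minRadius=10,maxRadius=32)
print((e[0][:6]+[230,160,0]) if e is not None else 0)
E
```

```text
(1437, np.float64(440.5), np.float64(-57.9), 'ext', np.float64(67.7), np.float64(73.3))
0.045 [0.45110867 0.04285151 0.045     ]
0.05 [0.45108832 0.04422645 0.05      ]
[[282.5        197.5         24.60000038]
 [281.5        188.5         20.79999924]
 [282.5        210.5         20.20000076]]
```

Call:
{"method": "drive_tool", "body": {"series": [{"dx":0.003,"dy":0.0005,"dz":0.02,"roll":0},{"dx":0,"dy":0,"dz":0.025,"roll":0},{"dx":0,"dy":0,"dz":0.025,"roll":0},{"dx":0,"dy":0,"dz":0.017,"roll":0},{"dx":0,"dy":0,"dz":0.0095,"roll":0},{"dx":0,"dy":0,"dz":0,"roll":0},{"dx":0,"dy":0,"dz":0,"roll":0}]}}

```text
time_s: 6.92
eef_pos: [0.451, 0.0442, 0.0332]
orientation: [0.707, 0.708, -0.0, -0.0]
ft_force: [0.6, -0.7, 0.6]
width: 0.599
grip_force: 0.0
```

Call:
{"method": "drive_tool", "body": {"series": [{"dx":0,"dy":0,"dz":0,"roll":0},{"dx":0,"dy":0,"dz":0,"roll":0},{"dx":0,"dy":0,"dz":0,"roll":0},{"dx":0,"dy":0,"dz":0,"roll":0},{"dx":0,"dy":0,"dz":0,"roll":0},{"dx":0,"dy":0,"dz":0,"roll":0}], "grip": -1, "squeeze": 60}}

```text
time_s: 7.42
eef_pos: [0.4513, 0.0439, 0.0334]
orientation: [0.707, 0.707, 0.0, 0.0]
ft_force: [0.2, 0.3, -0.3]
width: -0.0
grip_force: 0.0
```

```bash
python3 - <<'E'
from h import *
s=readout.state();a=vision.capture('wrist');b=vision.capture('side')
cv2.imwrite('pics/w4.png',np.hstack([a,cv2.resize(b[140:245,200:305],(420,420),interpolation=cv2.INTER_CUBIC)])[:, :,::-1][:, 180:])
E
```

```text
(no output)
```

View pics/w4.png

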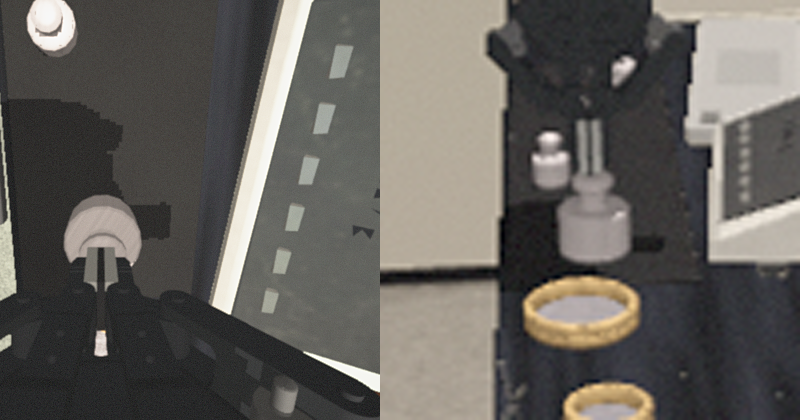

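```bash
python3 - <<'E'
from h import *
s=readout.state();print(s['eef_pos'],s['width'],s['ft_force'])
for z in (.033,.055): print('tip side',z,hit('side',252.5,183.7,z))
print('knob top centre',hit('side',253.5,184.5,.054),'body bottom front',hit('side',253.7,205.5,.002))
def proj(c,p,s=None):
    f,cx,cy,T=cam(c,s);q=np.linalg.inv(T)@np.r_[p,1];return cx+f*q[0]/q[2],cy+f*q[1]/q[2]
p=s['eef_pos'];print('tcp in side',proj('side',p),'wrist',proj('wrist',p,s))
for y in (.02,.03,.044): print(y,'knobtop side',proj('side',[.451,y,.054]),'base',proj('side',[.451,y,.002]),'shoulder wrist',proj('wrist',[.451,y,.032],s),'base w',proj('wrist',[.451,y,.002],s))
E
```

```text
[0.45117542 0.04395597 0.03325506] 0.003630689034692345 [0.92217388 0.43658132 0.82097784]
tip side 0.033 [0.45345298 0.08588436 0.033     ]
tip side 0.055 [0.45258917 0.03175546 0.055     ]
knob top centre [0.45496503 0.02858843 0.054     ] body bottom front [0.45312395 0.0153403  0.002     ]
tcp in side (np.float64(252.1180191674445), np.float64(189.79759770384925)) wrist (np.float64(281.0753905142155), np.float64(245.06127998499585))
0.02 knobtop side (np.float64(252.02524133147432), np.float64(185.86842691522048)) base (np.float64(252.80267537955524), np.float64(204.77349226884309)) shoulder wrist (np.float64(280.73532236942106), np.float64(280.7191765460465)) base w (np.float64(280.6822678966094), np.float64(259.17125672480296))
0.03 knobtop side (np.float64(251.9047203043475), np.float64(184.35823641638362)) base (np.float64(252.6784057955583), np.float64(203.14672483401498)) shoulder wrist (np.float64(280.7502098320334), np.float64(265.80492577154655)) base w (np.float64(280.6944504707117), np.float64(245.98995563960347))
0.044 knobtop side (np.float64(251.73908938409525), np.float64(182.28279573983443)) base (np.float64(252.50756669423595), np.float64(200.91033296974993)) shoulder wrist (np.float64(280.77182492323766), np.float64(244.15094086306752)) base w (np.float64(280.7120513336444), np.float64(226.9461746023133))
```

```bash
python3 - <<'E'
from h import *
a=vision.capture('wrist')[180:300,220:350];b=vision.capture('side')[165:215,228:282]
cv2.imwrite('pics/w5.png',np.hstack([cv2.resize(a,(400,370),interpolation=2),cv2.resize(b,(400,370),interpolation=2)])[:, :,::-1])
s=readout.state();print(s['width'],s['grip_force'],s['time_s'])
E
```

```text
0.00020394315941547298 0.0 7.6167
```

View pics/w5.png

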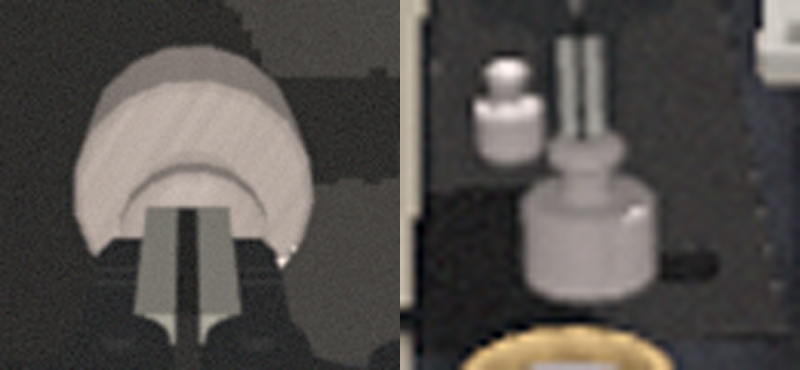

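The zoomed view shows the shut fingertips sitting just above the knob (tips at z≈0.055). So the real tips lie about 20 mm behind the stated TCP. The weight hasn't moved. I'll open, go lower and close again.

Call:
{"method": "drive_tool", "body": {"series": [{"dx":0,"dy":0,"dz":0,"roll":0},{"dx":0,"dy":0,"dz":0,"roll":0},{"dx":0,"dy":0,"dz":0,"roll":0},{"dx":0,"dy":0,"dz":0,"roll":0},{"dx":0,"dy":0,"dz":0.006,"roll":0},{"dx":0,"dy":0,"dz":0.006,"roll":0},{"dx":0,"dy":0,"dz":0.005,"roll":0},{"dx":0,"dy":0,"dz":0,"roll":0},{"dx":0,"dy":0,"dz":0,"roll":0}], "grip": 0.2}}

```text
time_s: 8.37
eef_pos: [0.4507, 0.044, 0.0156]
orientation: [0.707, 0.707, -0.0, -0.0]
ft_force: [0.2, 0.6, -0.8]
width: 0.6
grip_force: 0.0
```

Call:
{"method": "drive_tool", "body": {"series": [{"dx":0,"dy":0,"dz":0,"roll":0},{"dx":0,"dy":0,"dz":0,"roll":0},{"dx":0,"dy":0,"dz":0,"roll":0},{"dx":0,"dy":0,"dz":0,"roll":0},{"dx":0,"dy":0,"dz":0,"roll":0}], "grip": -1, "squeeze": 50}}

```text
time_s: 8.78
eef_pos: [0.4516, 0.044, 0.0165]
orientation: [0.707, 0.707, 0.0, 0.0]
ft_force: [0.4, 0.8, 2.4]
width: 0.279
grip_force: 49.0
```

```bash
python3 - <<'E'
from h import *
a=vision.capture('wrist')[180:300,220:350];b=vision.capture('side')[165:215,228:282]
cv2.imwrite('pics/w6.png',np.hstack([cv2.resize(a,(400,370),interpolation=2),cv2.resize(b,(400,370),interpolation=2)])[:, :,::-1])
E
```

```text
(no output)
```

View pics/w6.png

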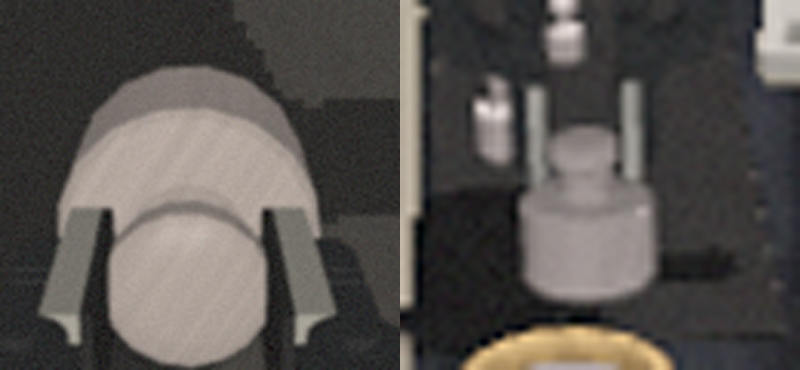

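The weight is held: width 0.279, 49 N, pads closed on the knob just above the shoulder. Now I'll lift it and carry it over pot_500.

Call:
{"method": "drive_tool", "body": {"series": [{"dx":0,"dy":0,"dz":-0.005,"roll":0},{"dx":0,"dy":0,"dz":-0.01,"roll":0},{"dx":0,"dy":0,"dz":-0.015,"roll":0},{"dx":0,"dy":0,"dz":-0.01,"roll":0},{"dx":-0.01,"dy":-0.001,"dz":0,"roll":0},{"dx":-0.018,"dy":-0.002,"dz":0,"roll":0},{"dx":-0.02,"dy":-0.002,"dz":0,"roll":0},{"dx":-0.02,"dy":-0.002,"dz":0,"roll":0},{"dx":-0.018,"dy":-0.002,"dz":0,"roll":0},{"dx":-0.012,"dy":-0.001,"dz":0,"roll":0},{"dx":-0.005,"dy":-0.001,"dz":0,"roll":0},{"dx":0,"dy":0,"dz":0,"roll":0},{"dx":0,"dy":0,"dz":0,"roll":0},{"dx":0,"dy":0,"dz":0,"roll":0}]}}

```text
time_s: 10.05
eef_pos: [0.4398, -0.0585, 0.0559]
orientation: [0.707, 0.708, -0.0, -0.0]
ft_force: [-0.0, -0.4, -4.2]
width: 0.279
grip_force: 49.7
```

```bash
python3 - <<'E'
from h import *
s=readout.state(); a=vision.capture('wrist'); print(s['eef_pos'],s['width'],s['grip_force'],s['ft_force'])
print(potfit(a,s,np.array([.441,-.057]),.068))
b=vision.capture('side')[165:240,210:300]
cv2.imwrite('pics/w7.png',np.hstack([cv2.resize(a[160:320,180:380],(400,320),interpolation=2),cv2.resize(b,(384,320),interpolation=2)])[:, :,::-1])
E
```

```text
[ 0.43980822 -0.0584768   0.05586008] 0.2787130940465095 49.689844250679016 [-2.96225536e-03 -4.00270530e-01 -4.18853158e+00]Traceback (most recent call last):
  File "<stdin>", line 3, in <module>
  File "h.py", line 31, in potfit
    v,u=np.nonzero(m); P=np.array([hit('wrist',a,b,.014,s)[:2] for a,b in zip(u,v)])
                                   ~~~^^^^^^^^^^^^^^^^^^^^
  File "h.py", line 11, in hit
    f,cx,cy,T=cam(c,s); d=T[:3,:3]@np.array([(u-cx)/f,(v-cy)/f,1]); return T[:3,3]+d*(z-T[2,3])/d[2]
              ~~~^^^^^
  File "h.py", line 5, in cam
    i=vision.camera_info(c); f=210/np.tan(np.radians(i['fovy']/2))
ValueError: time passes only in moves, steps and waits
```

Call:
{"method": "drive_tool", "body": {"series": [{"dx":0,"dy":0.0007,"dz":0.008,"roll":0},{"dx":0,"dy":0,"dz":0.01,"roll":0},{"dx":0,"dy":0,"dz":0.008,"roll":0},{"dx":0,"dy":0,"dz":0.005,"roll":0},{"dx":0,"dy":0,"dz":0.003,"roll":0},{"dx":0,"dy":0,"dz":0.002,"roll":0},{"dx":0,"dy":0,"dz":0.001,"roll":0},{"dx":0,"dy":0,"dz":0,"roll":0},{"dx":0,"dy":0,"dz":0,"roll":0}]}}

```text
time_s: 10.85
eef_pos: [0.4411, -0.0591, 0.0194]
orientation: [0.707, 0.707, 0.0, 0.0]
ft_force: [1.1, 0.8, -4.4]
width: 0.281
grip_force: 49.7
```

```bash
python3 - <<'E'
from h import *
a=vision.capture('wrist');b=vision.capture('side')[165:240,210:300]
cv2.imwrite('pics/w7.png',np.hstack([cv2.resize(a[160:320,180:380],(400,320),interpolation=2),cv2.resize(b,(384,320),interpolation=2)])[:, :,::-1])
E
```

```text
(no output)
```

View pics/w7.png

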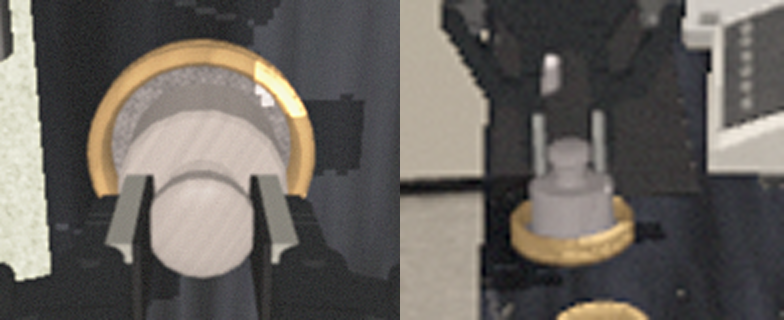

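The weight sits centred inside the bore, still hanging about 1 mm up. I'll lower until it carries, then release.

Call:
{"method": "drive_tool", "body": {"series": [{"dx":0,"dy":0,"dz":0.0008,"roll":0},{"dx":0,"dy":0,"dz":0,"roll":0},{"dx":0,"dy":0,"dz":0,"roll":0}]}}

```text
time_s: 11.2
eef_pos: [0.4412, -0.0592, 0.0186]
orientation: [0.707, 0.707, 0.0, 0.0]
ft_force: [-0.8, 1.1, -1.6]
width: 0.279
grip_force: 50.0
```

Call:
{"method": "drive_tool", "body": {"series": [{"dx":0,"dy":0,"dz":0,"roll":0},{"dx":0,"dy":0,"dz":0,"roll":0},{"dx":0,"dy":0,"dz":0,"roll":0},{"dx":0,"dy":0,"dz":-0.015,"roll":0},{"dx":0,"dy":0,"dz":-0.03,"roll":0},{"dx":0,"dy":0,"dz":-0.03,"roll":0},{"dx":0,"dy":0,"dz":-0.025,"roll":0},{"dx":0.025,"dy":-0.002,"dz":0,"roll":0},{"dx":0.032,"dy":-0.002,"dz":0,"roll":0},{"dx":0.032,"dy":-0.002,"dz":0,"roll":0},{"dx":0.032,"dy":-0.002,"dz":0,"roll":0},{"dx":0.032,"dy":-0.002,"dz":0,"roll":0},{"dx":0.032,"dy":-0.002,"dz":0,"roll":0},{"dx":0.025,"dy":-0.002,"dz":0,"roll":0},{"dx":0.007,"dy":-0.001,"dz":0,"roll":0},{"dx":0,"dy":0,"dz":0,"roll":0},{"dx":0,"dy":0,"dz":0,"roll":0},{"dx":0,"dy":0,"dz":0,"roll":0}], "grip": 0.0}}

```text
time_s: 12.7
eef_pos: [0.4259, 0.1569, 0.1183]
orientation: [0.707, 0.707, -0.0, 0.0]
ft_force: [-0.3, 1.0, 0.1]
width: 0.499
grip_force: 0.0
```

```bash
cat > h2.py <<'E'
from h import *
def mm(T,f,cx,cy,u,v,z):
    d=T[:3,:3]@np.stack([(u-cx)/f,(v-cy)/f,np.ones(len(u))]); return (T[:2,3:]+d[:2]*(z-T[2,3])/d[2]).T*1000
def weight(cls,zs,D):
    """silhouettes; edges on planes: x extents and far(-y) edge irrelevant; near edge(+y) is base (z=.002)"""
    s=readout.state(); vision.capture('wrist'); k=cam('wrist',s); f,cx,cy,T=k
    print(s['eef_pos'].round(4),s['width'].round(3),s['time_s'])
    for o in vision.silhouettes('wrist',cls):
        if o['p']<.3: continue
        v,u=np.nonzero(o['pixels']); a=mm(T,f,cx,cy,u,v,.002); b=mm(T,f,cx,cy,u,v,zs)
        print('p%.2f'%o['p'],'px %d %d'%(u.mean(),v.mean()),'xc %.1f w %.1f'%((b[:,0].max()+b[:,0].min())/2,np.ptp(b[:,0])),'base y %.1f'%(a[:,1].max()-D/2),'far-edge shoulder/knob y %.1f'%(b[:,1].min()))
    for o in vision.spot_point('wrist',cls):
        print('spot %.2f'%o['p'],mm(T,f,cx,cy,np.array([o['xy'][0]*560]),np.array([o['xy'][1]*420]),.002).round(1))
E
python3 - <<'E'
from h2 import *
weight('weight_100',.022,25)
cv2.imwrite('pics/w8.png',vision.capture('wrist')[:,:,::-1])
E
```

```text
Traceback (most recent call last):
  File "h2.py", line 7, in weight
    print(s['eef_pos'].round(4),s['width'].round(3),s['time_s'])
                                ^^^^^^^^^^^^^^^^
AttributeError: 'float' object has no attribute 'round'
```

```bash
sed -i "s/s\['width'\].round(3)/s['width']/" h2.py; python3 - <<'E'
from h2 import *
weight('weight_100',.022,25)
cv2.imwrite('pics/w8.png',vision.capture('wrist')[:,:,::-1])
E
```

```text
[0.4259 0.1568 0.1183] 0.4991345532813202 12.75
p0.76 px 279 194 xc 425.2 w 23.0 base y 160.3 far-edge shoulder/knob y 149.6
p0.54 px 308 79 xc 447.9 w 15.0 base y 255.5 far-edge shoulder/knob y 249.7
spot 0.96 [[425.6 159. ]]
spot 0.65 [[447.4 259.7]]
```

View pics/w8.png

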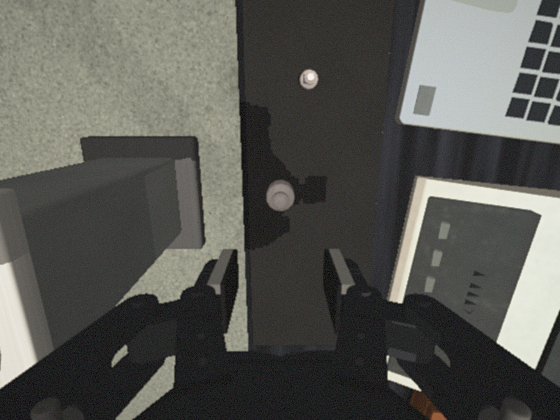

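The weight_100 is at (280,195) and weight_20 at (309,79), clear of the fingers. Now the grasp.

Call:
{"method": "drive_tool", "body": {"series": [{"dx":0.003,"dy":-0.0005,"dz":0.02,"roll":0},{"dx":0,"dy":0,"dz":0.03,"roll":0},{"dx":0,"dy":0,"dz":0.03,"roll":0},{"dx":0,"dy":0,"dz":0.02,"roll":0},{"dx":0,"dy":0,"dz":0.0098,"roll":0},{"dx":0,"dy":0,"dz":0,"roll":0},{"dx":0,"dy":0,"dz":0,"roll":0}]}}

```text
time_s: 13.53
eef_pos: [0.4252, 0.1606, 0.0084]
orientation: [0.707, 0.707, -0.0, -0.0]
ft_force: [-0.2, -0.1, 0.8]
width: 0.502
grip_force: 0.0
```

Call:
{"method": "drive_tool", "body": {"series": [{"dx":0,"dy":0,"dz":0,"roll":0},{"dx":0,"dy":0,"dz":0,"roll":0},{"dx":0,"dy":0,"dz":0,"roll":0},{"dx":0,"dy":0,"dz":0,"roll":0},{"dx":0,"dy":0,"dz":0,"roll":0}], "grip": -1, "squeeze": 35}}

```text
time_s: 13.95
eef_pos: [0.426, 0.1611, 0.0095]
orientation: [0.707, 0.707, 0.001, 0.001]
ft_force: [-0.9, 0.2, 6.8]
width: 0.142
grip_force: 34.3
```

Call:
{"method": "drive_tool", "body": {"series": [{"dx":0,"dy":0,"dz":-0.005,"roll":0},{"dx":0,"dy":0,"dz":-0.015,"roll":0},{"dx":0,"dy":0,"dz":-0.025,"roll":0},{"dx":0,"dy":0,"dz":-0.025,"roll":0},{"dx":-0.01,"dy":0,"dz":-0.02,"roll":0},{"dx":-0.02,"dy":0.002,"dz":0,"roll":0},{"dx":-0.03,"dy":0.002,"dz":0,"roll":0},{"dx":-0.034,"dy":0.002,"dz":0,"roll":0},{"dx":-0.034,"dy":0.002,"dz":0,"roll":0},{"dx":-0.034,"dy":0.002,"dz":0,"roll":0},{"dx":-0.034,"dy":0.002,"dz":0,"roll":0},{"dx":-0.034,"dy":0.002,"dz":0,"roll":0},{"dx":-0.034,"dy":0.002,"dz":0,"roll":0},{"dx":-0.034,"dy":0.002,"dz":0,"roll":0},{"dx":-0.034,"dy":0.002,"dz":0,"roll":0},{"dx":-0.03,"dy":0.002,"dz":0,"roll":0},{"dx":-0.025,"dy":0.002,"dz":0,"roll":0},{"dx":-0.014,"dy":0.002,"dz":0,"roll":0},{"dx":0,"dy":0,"dz":0,"roll":0},{"dx":0,"dy":0,"dz":0,"roll":0}]}}

```text
time_s: 15.62
eef_pos: [0.4512, -0.2397, 0.0984]
orientation: [0.707, 0.707, 0.0, -0.001]
ft_force: [-0.4, 0.2, -1.0]
width: 0.142
grip_force: 34.2
```

```bash
cat >> h2.py <<'E'
def pot(xy,D,tag):
    """wood ring near xy (mm) on plane z=14: centre from ellipse extents; visible outer wall on the side away from/near camera handled by reporting edges"""
    s=readout.state(); im=vision.capture('wrist'); cv2.imwrite(f'pics/{tag}.png',im[:,:,::-1]); f,cx,cy,T=cam('wrist',s)
    print(s['eef_pos'].round(4),s['width'],s['grip_force'],s['ft_force'].round(1),'cam',T[:2,3].round(3))
    m=cv2.inRange(cv2.cvtColor(im,cv2.COLOR_RGB2HSV),(8,90,90),(30,255,255)); v,u=np.nonzero(m)
    P=mm(T,f,cx,cy,u,v,.014); P=P[np.linalg.norm(P-xy,axis=1)<D*.62]; a,b=P.min(0),P.max(0)
    print(len(P),'x',a[0].round(1),b[0].round(1),'y',a[1].round(1),b[1].round(1),'size',(b-a).round(1),'mid',((a+b)/2).round(1))
    return im,s
E
python3 - <<'E'
from h2 import *
im,s=pot(np.array([452,-184.5]),47,'w9')
E
```

```text
[ 0.4512 -0.2397  0.0984] 0.14243706913490362 34.16605532169342 [-0.4  0.2 -1. ] cam [ 0.451 -0.169]
1067 x 428.1 475.3 y -207.4 -160.0 size [47.2 47.4] mid [ 451.7 -183.7]
```

Call:
{"method": "drive_tool", "body": {"series": [{"dx":0.012,"dy":0.0005,"dz":0,"roll":0},{"dx":0.018,"dy":0,"dz":0,"roll":0},{"dx":0.016,"dy":0,"dz":0,"roll":0},{"dx":0.0105,"dy":0,"dz":0.005,"roll":0},{"dx":0,"dy":0,"dz":0.02,"roll":0},{"dx":0,"dy":0,"dz":0.02,"roll":0},{"dx":0,"dy":0,"dz":0.015,"roll":0},{"dx":0,"dy":0,"dz":0,"roll":0},{"dx":0,"dy":0,"dz":0.01,"roll":0},{"dx":0,"dy":0,"dz":0.008,"roll":0},{"dx":0,"dy":0,"dz":0.004,"roll":0},{"dx":0,"dy":0,"dz":0.003,"roll":0},{"dx":0,"dy":0,"dz":0,"roll":0},{"dx":0,"dy":0,"dz":0,"roll":0}]}}

```text
time_s: 16.83
eef_pos: [0.4521, -0.1837, 0.0137]
orientation: [0.707, 0.707, 0.0, 0.0]
ft_force: [0.0, 0.4, -0.0]
width: 0.136
grip_force: 34.2
```

```bash
python3 - <<'E'
from h2 import *
im,s=pot(np.array([451.7,-184]),47,'w10')
b=vision.capture('side')[205:265,220:295]
cv2.imwrite('pics/w10.png',np.hstack([cv2.resize(im[160:320,180:380],(400,320),interpolation=2),cv2.resize(b,(400,320),interpolation=2)])[:, :,::-1])
E
```

```text
[ 0.4521 -0.1837  0.0137] 0.13607827179763976 34.20113146305084 [ 0.   0.4 -0. ] cam [ 0.452 -0.113]
1773 x 428.1 475.3 y -207.0 -157.0 size [47.2 49.9] mid [ 451.7 -182. ]
```

View pics/w10.png

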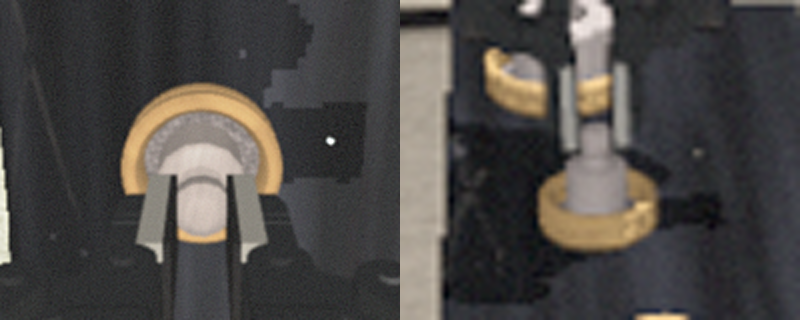

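Call:
{"method": "drive_tool", "body": {"series": [{"dx":0,"dy":0,"dz":0.001,"roll":0},{"dx":0,"dy":0,"dz":0,"roll":0},{"dx":0,"dy":0,"dz":0,"roll":0}]}}

```text
time_s: 17.18
eef_pos: [0.452, -0.1836, 0.0127]
orientation: [0.707, 0.707, -0.0, 0.0]
ft_force: [-0.3, 0.7, -0.9]
width: 0.143
grip_force: 34.2
```

Still hanging; noise is about 1 N. I'll lower a little more.

Call:
{"method": "drive_tool", "body": {"series": [{"dx":0,"dy":0,"dz":0.0009,"roll":0},{"dx":0,"dy":0,"dz":0,"roll":0},{"dx":0,"dy":0,"dz":0,"roll":0}]}}

```text
time_s: 17.43
eef_pos: [0.4521, -0.1836, 0.0117]
orientation: [0.707, 0.707, 0.0, 0.0]
ft_force: [0.2, 0.6, -0.2]
width: 0.14
grip_force: 34.3
```

Call:
{"method": "drive_tool", "body": {"series": [{"dx":0,"dy":0,"dz":0.0006,"roll":0},{"dx":0,"dy":0,"dz":0,"roll":0},{"dx":0,"dy":0,"dz":0,"roll":0}]}}

```text
time_s: 17.68
eef_pos: [0.4521, -0.1837, 0.0116]
orientation: [0.707, 0.707, -0.0, 0.0]
ft_force: [-1.4, -0.4, 5.7]
width: 0.139
grip_force: 34.9
```

The weight is on the felt. Release, then on to weight_20.

Call:
{"method": "drive_tool", "body": {"series": [{"dx":0,"dy":0,"dz":0,"roll":0},{"dx":0,"dy":0,"dz":0,"roll":0},{"dx":0,"dy":0,"dz":0,"roll":0},{"dx":0,"dy":0,"dz":-0.02,"roll":0},{"dx":0,"dy":0,"dz":-0.04,"roll":0},{"dx":0.01,"dy":0,"dz":-0.04,"roll":0},{"dx":0.03,"dy":0,"dz":0,"roll":0},{"dx":0.036,"dy":0,"dz":0,"roll":0},{"dx":0.036,"dy":0,"dz":0,"roll":0},{"dx":0.036,"dy":0,"dz":0,"roll":0},{"dx":0.036,"dy":0,"dz":0,"roll":0},{"dx":0.036,"dy":0,"dz":0,"roll":0},{"dx":0.036,"dy":0,"dz":0,"roll":0},{"dx":0.036,"dy":0,"dz":0,"roll":0},{"dx":0.036,"dy":0,"dz":0,"roll":0},{"dx":0.036,"dy":0,"dz":0,"roll":0},{"dx":0.036,"dy":0,"dz":0,"roll":0},{"dx":0.03,"dy":-0.004,"dz":0,"roll":0},{"dx":0.01,"dy":0,"dz":0,"roll":0},{"dx":0,"dy":0,"dz":0,"roll":0}], "grip": -0.2}}

```text
time_s: 19.35
eef_pos: [0.4472, 0.2585, 0.1107]
orientation: [0.706, 0.709, 0.0, -0.0]
ft_force: [-0.6, -0.5, -0.3]
width: 0.399
grip_force: 0.0
```

Call:
{"method": "drive_tool", "body": {"series": [{"dx":0,"dy":0,"dz":0,"roll":0},{"dx":0,"dy":0,"dz":0,"roll":0}]}}

```text
time_s: 19.52
eef_pos: [0.4476, 0.2553, 0.1108]
orientation: [0.707, 0.707, -0.0, 0.0]
ft_force: [-0.1, 0.3, -0.7]
width: 0.401
grip_force: 0.0
```

```bash
python3 - <<'E'
from h2 import *
weight('weight_20',.016,14.5)
E
```

```text
[0.4476 0.2553 0.1108] 0.4008908089845037 19.5167
p0.82 px 318 79 xc 477.3 w 35.6 base y 368.6 far-edge shoulder/knob y 337.5
p0.60 px 282 197 xc 448.6 w 14.0 base y 258.0 far-edge shoulder/knob y 252.2
spot 0.91 [[474.7 355. ]]
spot 0.81 [[447.3 257.8]]
```

Call:
{"method": "drive_tool", "body": {"series": [{"dx":0.003,"dy":0.001,"dz":0.02,"roll":0},{"dx":0,"dy":0,"dz":0.03,"roll":0},{"dx":0,"dy":0,"dz":0.03,"roll":0},{"dx":0,"dy":0,"dz":0.02,"roll":0},{"dx":0,"dy":0,"dz":0.008,"roll":0},{"dx":0,"dy":0,"dz":0.004,"roll":0},{"dx":0,"dy":0,"dz":0,"roll":0},{"dx":0,"dy":0,"dz":0,"roll":0}]}}

```text
time_s: 20.33
eef_pos: [0.4496, 0.2595, 0.0001]
orientation: [0.707, 0.707, 0.001, 0.0]
ft_force: [-0.7, -0.7, 0.6]
width: 0.403
grip_force: 0.0
```

Call:
{"method": "drive_tool", "body": {"series": [{"dx":0,"dy":0,"dz":0,"roll":0},{"dx":0,"dy":0,"dz":0,"roll":0},{"dx":0,"dy":0,"dz":0,"roll":0},{"dx":0,"dy":0,"dz":0,"roll":0},{"dx":0,"dy":0,"dz":0,"roll":0}], "grip": -1, "squeeze": 22}}

```text
time_s: 20.75
eef_pos: [0.4494, 0.2598, 0.0]
orientation: [0.707, 0.707, 0.001, 0.0]
ft_force: [-1.0, -0.2, 7.3]
width: 0.093
grip_force: 21.8
```

Call:
{"method": "drive_tool", "body": {"series": [{"dx":0,"dy":0,"dz":-0.005,"roll":0},{"dx":0,"dy":0,"dz":-0.015,"roll":0},{"dx":0,"dy":0,"dz":-0.03,"roll":0},{"dx":0,"dy":0,"dz":-0.03,"roll":0},{"dx":-0.01,"dy":0,"dz":-0.02,"roll":0},{"dx":-0.02,"dy":0,"dz":0,"roll":0},{"dx":-0.03,"dy":0,"dz":0,"roll":0},{"dx":-0.035,"dy":0,"dz":0,"roll":0},{"dx":-0.035,"dy":0,"dz":0,"roll":0},{"dx":-0.035,"dy":0,"dz":0,"roll":0},{"dx":-0.035,"dy":0,"dz":0,"roll":0},{"dx":-0.035,"dy":0,"dz":0,"roll":0},{"dx":-0.035,"dy":0,"dz":0,"roll":0},{"dx":-0.035,"dy":0,"dz":0,"roll":0},{"dx":-0.035,"dy":0,"dz":0,"roll":0},{"dx":-0.035,"dy":0,"dz":0,"roll":0},{"dx":-0.035,"dy":0,"dz":0,"roll":0},{"dx":-0.035,"dy":0,"dz":0,"roll":0},{"dx":-0.035,"dy":0,"dz":0,"roll":0},{"dx":-0.03,"dy":0,"dz":0,"roll":0}]}}

```text
time_s: 22.42
eef_pos: [0.4487, -0.2528, 0.0994]
orientation: [0.707, 0.707, -0.0, 0.0]
ft_force: [1.5, 0.0, -0.3]
width: 0.087
grip_force: 21.5
```

Call:
{"method": "drive_tool", "body": {"series": [{"dx":-0.03,"dy":0.005,"dz":0,"roll":0},{"dx":-0.03,"dy":0.005,"dz":0,"roll":0},{"dx":-0.025,"dy":0.005,"dz":0,"roll":0},{"dx":-0.012,"dy":0.005,"dz":0,"roll":0},{"dx":0,"dy":0,"dz":0,"roll":0},{"dx":0,"dy":0,"dz":0,"roll":0},{"dx":0,"dy":0,"dz":0,"roll":0}]}}

```text
time_s: 23.0
eef_pos: [0.4687, -0.3463, 0.0989]
orientation: [0.707, 0.708, 0.0, -0.001]
ft_force: [-0.1, 0.6, 0.5]
width: 0.091
grip_force: 21.5
```

```bash
python3 - <<'E'
from h2 import *
im,s=pot(np.array([469.6,-296]),36.5,'w11')
E
```

```text
[ 0.4687 -0.3463  0.0989] 0.09068322117792592 21.473248600959778 [-0.1  0.6  0.5] cam [ 0.468 -0.276]
882 x 451.8 488.7 y -314.9 -278.5 size [37.  36.4] mid [ 470.2 -296.7]
```

Call:
{"method": "drive_tool", "body": {"series": [{"dx":0.012,"dy":0.0015,"dz":0,"roll":0},{"dx":0.016,"dy":0,"dz":0,"roll":0},{"dx":0.014,"dy":0,"dz":0,"roll":0},{"dx":0.009,"dy":0,"dz":0.005,"roll":0},{"dx":0,"dy":0,"dz":0.02,"roll":0},{"dx":0,"dy":0,"dz":0.02,"roll":0},{"dx":0,"dy":0,"dz":0.02,"roll":0},{"dx":0,"dy":0,"dz":0,"roll":0},{"dx":0,"dy":0,"dz":0.01,"roll":0},{"dx":0,"dy":0,"dz":0.01,"roll":0},{"dx":0,"dy":0,"dz":0.006,"roll":0},{"dx":0,"dy":0,"dz":0.003,"roll":0},{"dx":0,"dy":0,"dz":0,"roll":0},{"dx":0,"dy":0,"dz":0,"roll":0}]}}

```text
time_s: 24.22
eef_pos: [0.4707, -0.2967, 0.0053]
orientation: [0.707, 0.707, -0.0, 0.0]
ft_force: [-0.3, -0.2, -0.1]
width: 0.092
grip_force: 21.5
```

```bash
python3 - <<'E'
from h2 import *
im,s=pot(np.array([470.2,-296.7]),36.5,'w12')
b=vision.capture('side')[240:290,235:300]
cv2.imwrite('pics/w12.png',np.hstack([cv2.resize(im[160:320,180:380],(400,320),interpolation=2),cv2.resize(b,(400,320),interpolation=2)])[:, :,::-1])
E
```

```text
[ 0.4707 -0.2967  0.0053] 0.09236069955689963 21.47937834262848 [-0.3 -0.2 -0.1] cam [ 0.47  -0.226]
1383 x 452.2 488.5 y -314.6 -275.0 size [36.3 39.5] mid [ 470.4 -294.8]
```

View pics/w12.png

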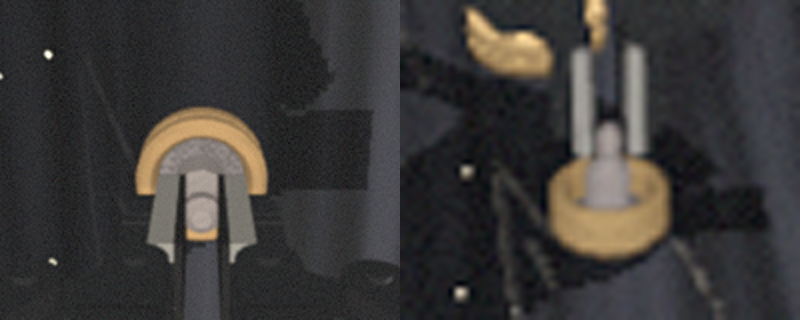

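The weight is in the bore, upright. Lower to the felt.

Call:
{"method": "drive_tool", "body": {"series": [{"dx":0,"dy":0,"dz":0.0015,"roll":0},{"dx":0,"dy":0,"dz":0.0013,"roll":0},{"dx":0,"dy":0,"dz":0,"roll":0},{"dx":0,"dy":0,"dz":0,"roll":0}]}}

```text
time_s: 24.65
eef_pos: [0.4706, -0.2965, 0.0023]
orientation: [0.707, 0.707, -0.0, 0.0]
ft_force: [0.2, -0.2, 0.5]
width: 0.092
grip_force: 21.5
```

Call:
{"method": "drive_tool", "body": {"series": [{"dx":0,"dy":0,"dz":0.0005,"roll":0},{"dx":0,"dy":0,"dz":0,"roll":0},{"dx":0,"dy":0,"dz":0,"roll":0}]}}

```text
time_s: 24.9
eef_pos: [0.4707, -0.2967, 0.0021]
orientation: [0.707, 0.707, -0.0, 0.0]
ft_force: [-1.0, 0.4, 4.3]
width: 0.087
grip_force: 21.9
```

Call:
{"method": "drive_tool", "body": {"series": [{"dx":0,"dy":0,"dz":0,"roll":0},{"dx":0,"dy":0,"dz":0,"roll":0},{"dx":0,"dy":0,"dz":0,"roll":0},{"dx":0,"dy":0,"dz":-0.02,"roll":0},{"dx":0,"dy":0,"dz":-0.04,"roll":0},{"dx":0,"dy":0,"dz":-0.04,"roll":0},{"dx":0.02,"dy":-0.005,"dz":-0.02,"roll":0},{"dx":0.03,"dy":-0.005,"dz":0,"roll":0},{"dx":0.035,"dy":-0.005,"dz":0,"roll":0},{"dx":0.035,"dy":-0.005,"dz":0,"roll":0},{"dx":0.035,"dy":0,"dz":0,"roll":0},{"dx":0.035,"dy":0,"dz":0,"roll":0},{"dx":0.035,"dy":0,"dz":0,"roll":0},{"dx":0.035,"dy":0,"dz":0,"roll":0},{"dx":0.035,"dy":0,"dz":0,"roll":0},{"dx":0.035,"dy":0,"dz":0,"roll":0},{"dx":0.035,"dy":0,"dz":0,"roll":0},{"dx":0.035,"dy":0,"dz":0,"roll":0},{"dx":0.035,"dy":0,"dz":0,"roll":0},{"dx":0.035,"dy":0,"dz":0,"roll":0}], "grip": 0.1}}

```text
time_s: 26.57
eef_pos: [0.4498, 0.1752, 0.1217]
orientation: [0.707, 0.707, -0.0, 0.0]
ft_force: [0.7, 0.4, -0.5]
width: 0.546
grip_force: 0.0
```

Call:
{"method": "drive_tool", "body": {"series": [{"dx":0.035,"dy":0.005,"dz":0,"roll":0},{"dx":0.035,"dy":0.005,"dz":0,"roll":0},{"dx":0.035,"dy":0.005,"dz":0,"roll":0},{"dx":0.03,"dy":0.005,"dz":0,"roll":0},{"dx":0.02,"dy":0,"dz":0,"roll":0},{"dx":0.01,"dy":0,"dz":0,"roll":0},{"dx":0,"dy":0,"dz":0,"roll":0},{"dx":0,"dy":0,"dz":0,"roll":0},{"dx":0,"dy":0,"dz":0,"roll":0}]}}

```text
time_s: 27.32
eef_pos: [0.47, 0.3372, 0.1216]
orientation: [0.707, 0.707, -0.001, 0.0]
ft_force: [0.2, -0.7, -0.3]
width: 0.553
grip_force: 0.0
```

```bash
python3 - <<'E'
from h2 import *
weight('weight_200',.023,35.5)
E
```

```text
[0.47   0.3372 0.1216] 0.5525079445998552 27.3167
p0.63 px 288 179 xc 476.6 w 34.3 base y 354.4 far-edge shoulder/knob y 338.5
spot 0.66 [[477.6 354.8]]
```

Call:
{"method": "drive_tool", "body": {"series": [{"dx":0.01,"dy":0.004,"dz":0.01,"roll":0},{"dx":0.007,"dy":0.0027,"dz":0.015,"roll":0},{"dx":0,"dy":0,"dz":0.03,"roll":0},{"dx":0,"dy":0,"dz":0.03,"roll":0},{"dx":0,"dy":0,"dz":0.02,"roll":0},{"dx":0,"dy":0,"dz":0.01,"roll":0},{"dx":0,"dy":0,"dz":0,"roll":0},{"dx":0,"dy":0,"dz":0,"roll":0}]}}

```text
time_s: 28.13
eef_pos: [0.4773, 0.3553, 0.0073]
orientation: [0.707, 0.707, 0.0, 0.0]
ft_force: [0.4, -0.5, 0.7]
width: 0.553
grip_force: 0.0
```

Call:
{"method": "drive_tool", "body": {"series": [{"dx":0,"dy":0,"dz":0,"roll":0},{"dx":0,"dy":0,"dz":0,"roll":0},{"dx":0,"dy":0,"dz":0,"roll":0},{"dx":0,"dy":0,"dz":0,"roll":0},{"dx":0,"dy":0,"dz":0,"roll":0}], "grip": -1, "squeeze": 40}}

```text
time_s: 28.55
eef_pos: [0.4777, 0.356, 0.0085]
orientation: [0.707, 0.707, 0.001, 0.0]
ft_force: [-1.6, -0.6, 6.7]
width: 0.21
grip_force: 39.0
```

Call:
{"method": "drive_tool", "body": {"series": [{"dx":0,"dy":0,"dz":-0.005,"roll":0},{"dx":0,"dy":0,"dz":-0.015,"roll":0},{"dx":0,"dy":0,"dz":-0.03,"roll":0},{"dx":0,"dy":0,"dz":-0.03,"roll":0},{"dx":-0.01,"dy":-0.005,"dz":-0.02,"roll":0},{"dx":-0.02,"dy":-0.005,"dz":0,"roll":0},{"dx":-0.03,"dy":-0.005,"dz":0,"roll":0},{"dx":-0.035,"dy":-0.005,"dz":0,"roll":0},{"dx":-0.035,"dy":-0.005,"dz":0,"roll":0},{"dx":-0.035,"dy":-0.005,"dz":0,"roll":0},{"dx":-0.035,"dy":0,"dz":0,"roll":0},{"dx":-0.035,"dy":0,"dz":0,"roll":0},{"dx":-0.035,"dy":0,"dz":0,"roll":0},{"dx":-0.035,"dy":0,"dz":0,"roll":0},{"dx":-0.035,"dy":0,"dz":0,"roll":0},{"dx":-0.035,"dy":0,"dz":0,"roll":0},{"dx":-0.035,"dy":0,"dz":0,"roll":0},{"dx":-0.035,"dy":0,"dz":0,"roll":0},{"dx":-0.035,"dy":0,"dz":0,"roll":0},{"dx":-0.035,"dy":0,"dz":0,"roll":0}]}}

```text
time_s: 30.22
eef_pos: [0.4467, -0.1612, 0.1071]
orientation: [0.707, 0.707, 0.0, 0.0]
ft_force: [1.0, 0.3, -1.4]
width: 0.211
grip_force: 39.3
```

Call:
{"method": "drive_tool", "body": {"series": [{"dx":-0.035,"dy":0,"dz":0,"roll":0},{"dx":-0.035,"dy":0,"dz":0,"roll":0},{"dx":-0.035,"dy":0,"dz":0,"roll":0},{"dx":-0.035,"dy":0.004,"dz":0,"roll":0},{"dx":-0.035,"dy":0.004,"dz":0,"roll":0},{"dx":-0.035,"dy":0.004,"dz":0,"roll":0},{"dx":-0.03,"dy":0.004,"dz":0,"roll":0},{"dx":-0.025,"dy":0.003,"dz":0,"roll":0},{"dx":-0.02,"dy":0,"dz":0,"roll":0},{"dx":-0.01,"dy":0,"dz":0,"roll":0},{"dx":0,"dy":0,"dz":0,"roll":0},{"dx":0,"dy":0,"dz":0,"roll":0},{"dx":0,"dy":0,"dz":0,"roll":0}]}}

```text
time_s: 31.3
eef_pos: [0.4664, -0.453, 0.1067]
orientation: [0.707, 0.708, 0.0, -0.001]
ft_force: [-0.3, 0.2, -1.4]
width: 0.203
grip_force: 39.3
```

```bash
python3 - <<'E'
from h2 import *
im,s=pot(np.array([467,-414.5]),57.5,'w13')
E
```

```text
[ 0.4664 -0.453   0.1067] 0.20339409538575356 39.30140018463135 [-0.3  0.2 -1.4] cam [ 0.466 -0.383]
1341 x 438.6 496.0 y -445.4 -388.4 size [57.4 57. ] mid [ 467.3 -416.9]
```

Call:
{"method": "drive_tool", "body": {"series": [{"dx":0.012,"dy":0.001,"dz":0,"roll":0},{"dx":0.0155,"dy":0,"dz":0,"roll":0},{"dx":0.01,"dy":0,"dz":0.005,"roll":0},{"dx":0,"dy":0,"dz":0.02,"roll":0},{"dx":0,"dy":0,"dz":0.02,"roll":0},{"dx":0,"dy":0,"dz":0.02,"roll":0},{"dx":0,"dy":0,"dz":0,"roll":0},{"dx":0,"dy":0,"dz":0.01,"roll":0},{"dx":0,"dy":0,"dz":0.01,"roll":0},{"dx":0,"dy":0,"dz":0.005,"roll":0},{"dx":0,"dy":0,"dz":0.0035,"roll":0},{"dx":0,"dy":0,"dz":0,"roll":0},{"dx":0,"dy":0,"dz":0,"roll":0}]}}

```text
time_s: 32.43
eef_pos: [0.4675, -0.4172, 0.0135]
orientation: [0.707, 0.707, -0.0, 0.0]
ft_force: [0.1, -0.0, -1.5]
width: 0.204
grip_force: 39.3
```

```bash
python3 - <<'E'
from h2 import *
im,s=pot(np.array([467.3,-416]),57.5,'w14')
b=vision.capture('side')[270:340,230:318]
cv2.imwrite('pics/w14.png',np.hstack([cv2.resize(im[160:320,180:380],(400,320),interpolation=2),cv2.resize(b,(400,320),interpolation=2)])[:, :,::-1])
E
```

```text
[ 0.4675 -0.4172  0.0135] 0.20425593759522226 39.322675466537476 [ 0.1 -0.  -1.5] cam [ 0.467 -0.347]
2079 x 438.3 496.1 y -444.5 -385.4 size [57.7 59.1] mid [ 467.2 -414.9]
```

View pics/w14.png

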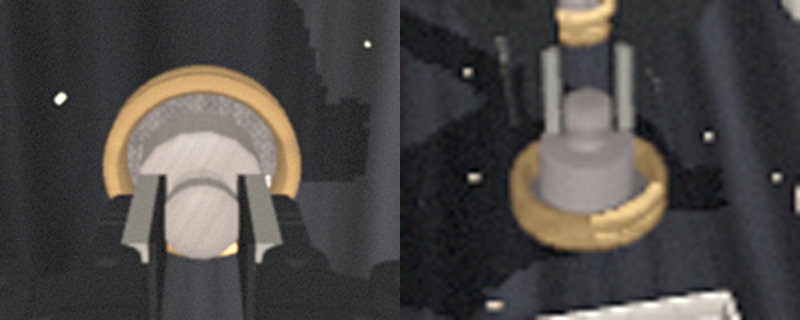

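The weight is upright inside the bore, about 2 mm toward −y. I'll nudge it back and lower it.

Call:
{"method": "drive_tool", "body": {"series": [{"dx":0.002,"dy":0,"dz":0,"roll":0},{"dx":0,"dy":0,"dz":0.0015,"roll":0},{"dx":0,"dy":0,"dz":0.0012,"roll":0},{"dx":0,"dy":0,"dz":0,"roll":0},{"dx":0,"dy":0,"dz":0,"roll":0}]}}

```text
time_s: 32.95
eef_pos: [0.4674, -0.4151, 0.0107]
orientation: [0.707, 0.707, -0.0, 0.0]
ft_force: [0.5, 0.4, -0.4]
width: 0.206
grip_force: 39.4
```

Call:
{"method": "drive_tool", "body": {"series": [{"dx":0,"dy":0,"dz":0.0006,"roll":0},{"dx":0,"dy":0,"dz":0,"roll":0},{"dx":0,"dy":0,"dz":0,"roll":0}]}}

```text
time_s: 33.2
eef_pos: [0.4675, -0.4152, 0.0106]
orientation: [0.707, 0.707, -0.0, 0.0]
ft_force: [-1.5, 1.5, 3.9]
width: 0.21
grip_force: 40.0
```

Seated. I'll release, rise, back off and check all four pots.

Call:
{"method": "drive_tool", "body": {"series": [{"dx":0,"dy":0,"dz":0,"roll":0},{"dx":0,"dy":0,"dz":0,"roll":0},{"dx":0,"dy":0,"dz":0,"roll":0},{"dx":0,"dy":0,"dz":-0.02,"roll":0},{"dx":0,"dy":0,"dz":-0.035,"roll":0},{"dx":0,"dy":-0.01,"dz":-0.04,"roll":0},{"dx":0.02,"dy":-0.02,"dz":-0.04,"roll":0},{"dx":0.03,"dy":-0.02,"dz":-0.04,"roll":0},{"dx":0.03,"dy":-0.01,"dz":-0.04,"roll":0},{"dx":0.03,"dy":0,"dz":-0.03,"roll":0},{"dx":0.02,"dy":0,"dz":-0.02,"roll":0},{"dx":0,"dy":0,"dz":0,"roll":0},{"dx":0,"dy":0,"dz":0,"roll":0}], "grip": 0.1}}

```text
time_s: 34.28
eef_pos: [0.4172, -0.3006, 0.2533]
orientation: [0.706, 0.708, -0.0, 0.002]
ft_force: [0.1, -0.1, 0.0]
width: 0.552
grip_force: 0.0
```

```bash
python3 - <<'E'
from h2 import *
a=vision.capture('wrist')[:320,240:480]; b=vision.capture('side')[180:340,220:350]
cv2.imwrite('pics/w15.png',np.hstack([cv2.resize(a,(390,520)),cv2.resize(b,(400,520),interpolation=2)])[:, :,::-1])
print(readout.state()['time_s'],readout.state()['eef_pos'])
E
```

```text
34.3833 [ 0.41632794 -0.30113966  0.25084839]
```

View pics/w15.png

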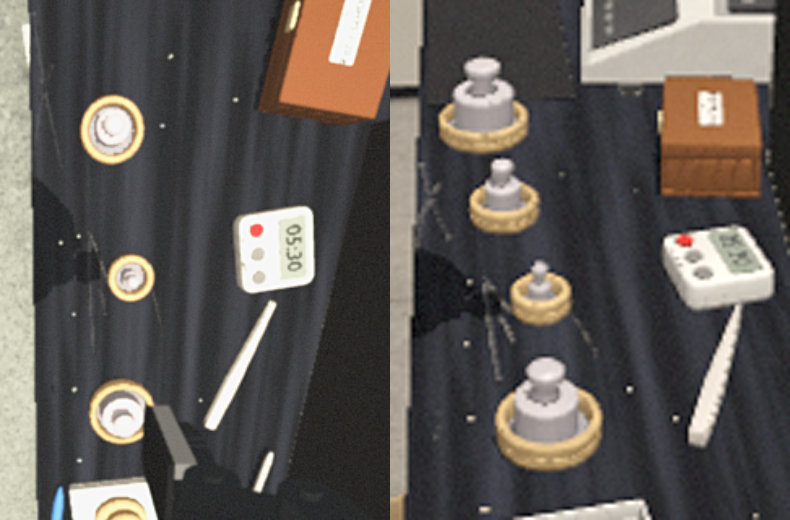

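All four weights stand upright in their pots, and the case and timer haven't moved.

```bash
python3 -c "
from workcell import robot
print(robot.job_done())"
```

```text
the job is handed in; nothing more can be done
None
```

All four weights are standing upright on the felt in their own pots, the case and timer haven't moved, and the job was handed in at about 34 s of the 99 s allowed.

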